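# Click the meal box lid shut all round

### The job

The lid of the large meal box is on but its rim still stands up along the sides. Press down with the fingertips round the rim, section by section, until all four sides are clicked down flush, then take the hand away. Only press: do not crush, shove or pick up the box, and leave the other things on the counter alone.

Things in the scene. Friction and masses are not known exactly. Their poses are not given: they have to be found in the camera images.
- mealbox: Large meal box: grey tub, white lid, 220 (its x) x 160 (its y) mm, loose, 0.6-0.9 kg, straight sides. Origin: centre of the underside, z up. Lid panel and its four 36 mm square corners are already down, top 70 mm above the underside. Between the corners one 24 mm wide rim section per side moves up and down; its outer edge lines up with the tub's side, so pressing mid-width does not tip the box.
- rim_xp (a joint): Travel in m of the rim section along the short end at the box's +x side: 0 = standing open, 7 mm proud of the lid; 0.007 = clicked shut, flush with the lid. About 8 N straight down starts it, resistance falls, and past half way it jumps home by itself and stays. It starts open.
- rim_xp_top (a point): Centre of the flat top face (85 x 24 mm) of that section, at x = +98 mm in the box's frame; 77 mm above the box's underside when open, 70 mm when shut. Moves with the section. The face can be pressed anywhere along it.
- rim_xn (a joint): Travel in m of the rim section along the short end at the box's -x side: 0 = standing open, 7 mm proud of the lid; 0.007 = clicked shut, flush with the lid. About 8 N straight down starts it, resistance falls, and past half way it jumps home by itself and stays. It starts open.
- rim_xn_top (a point): Centre of the flat top face (85 x 24 mm) of that section, at x = -98 mm in the box's frame; 77 mm above the box's underside when open, 70 mm when shut. Moves with the section. The face can be pressed anywhere along it.
- rim_yp (a joint): Travel in m of the rim section along the long side at the box's +y side: 0 = standing open, 7 mm proud of the lid; 0.007 = clicked shut, flush with the lid. About 8 N straight down starts it, resistance falls, and past half way it jumps home by itself and stays. It starts open.
- rim_yp_top (a point): Centre of the flat top face (145 x 24 mm) of that section, at y = +68 mm in the box's frame; 77 mm above the box's underside when open, 70 mm when shut. Moves with the section. The face can be pressed anywhere along it.
- rim_yn (a joint): Travel in m of the rim section along the long side at the box's -y side: 0 = standing open, 7 mm proud of the lid; 0.007 = clicked shut, flush with the lid. About 8 N straight down starts it, resistance falls, and past half way it jumps home by itself and stays. It starts open.
- rim_yn_top (a point): Centre of the flat top face (145 x 24 mm) of that section, at y = -68 mm in the box's frame; 77 mm above the box's underside when open, 70 mm when shut. Moves with the section. The face can be pressed anywhere along it.
- small_box: Bystander: small closed food box, grey with a white lid, 131 x 101 x 52 mm, origin at the centre of its underside.
- sauce_jar: Bystander: amber glass jar with a white cap, 64 mm across, 85 mm high, origin at the centre of its underside.
- steel_cup: Bystander: steel cup, 76 mm across, 90 mm high, origin at the centre of its underside.
- spoon: Bystander: large spoon with a black handle lying flat, origin at its underside near the middle.

How it is judged:
At the end, for the whole second after the job is handed in: All four rim sections are clicked shut (joint above 6 of 7 mm), and the meal box stands flat (within 0.05 rad), at rest, within 40 mm of where it began (value of joint each of rim_xp, rim_xn, rim_yp, rim_yn above 0.006 m and distance of mealbox from where it was at the start of the episode below 0.04 m and angle between mealbox's own z axis and vertical below 0.05 rad and linear speed of mealbox below 0.01 m/s); the robot touches nothing.
It fails at once if the meal box is lifted (more than 15 mm) (height (world z) of mealbox above 0.015 m).
It fails at once if the meal box is tipped (more than 0.2 rad) (angle between mealbox's own z axis and vertical above 0.2 rad).
It fails at once if the meal box is shoved away (more than 40 mm) (distance of mealbox from where it was at the start of the episode above 0.04 m).
It fails at once if the meal box is crushed (pressed with more than 60 N) (contact force between any of the fingers, the arm and mealbox above 60 N).
It fails at once if another thing on the counter is disturbed (moved more than 30 mm) (distance of any of small_box, sauce_jar, steel_cup, spoon from where it was at the start of the episode above 0.03 m).
It also fails if it takes over 40 s, if anything falls off the work surface, if the arm or the gripper's body presses on something with over 40 N, if the wrist force passes 120 N, or if a joint passes its speed limit or range.

### The arm

A 6-joint arm with a two-finger parallel gripper is mounted at the origin on the work surface. World frame = base frame: x ahead of the robot, y to its left, z up, the work surface at z = 0. Lengths are in m, angles in rad, forces in N, time in s.
With the tool pointing down it reaches from about 0.25 to 0.85 m from the base axis. Payload 12.5 kg.
Tool frame: the origin (TCP) lies midway between the tips of the shut fingers; the grasp point (between the pads) lies 19 mm behind it; y points along the fingers, x is the direction in which the jaws open and shut, and the axes are right-handed (so a half turn about y gives the same grasp; the last joint's range is limited). The gripper opens to 93 mm and grips with 3 to 60 N. Pads are 15 mm wide; open, the fingers measure 128 mm over their backs; the gripper's body (75 mm by 188 mm) begins 65 mm behind the grasp point.
Start: joints at [1.18, 0.351, 1.652, -0, 1.139, -0.085], TCP at [0.166, 0.524, 0.219] pointing down, gripper open.
Joint ranges: [-2.75, 2.75], [-0.79, 2.1], [0.01, 2.65], [-1.57, 4.71], [0.07, 3.14], [-2.87, 2.87]. Speed limits (rad/s): [2.22, 2.22, 2.79, 3.14, 3.14, 3.14].

### API

Orientations are given as a unit quaternion [w, x, y, z].
In Python, from workcell import get_obs, eyes, manip, models gives the robot as it stands.
- The arm moves only by the tool servo_tool, never from a script. Its argument "plan" is a list of rows, each an object with "slide": the shift along the tool's x, y, z in mm, a list of three; "angular": the turn, a rotation vector about the tool's x, y, z in rad, a list of three; "gripper": the finger opening in mm, from 0 to 93. A call has 1 to 8 rows; each row shifts and turns the commanded pose from where the row before left it, along the tool's axes as they then stand; what a row does not reach is not made up. A row lasts 1/12 s, in which the tool goes at most 41.7 mm and 7.16 degrees, less where a joint would pass 70% of its speed; a pose out of reach is approached as far as the arm can. A call with a gripper value outside its range is refused whole. The fingers move at their own pace and stop on an object; "squeeze" is the grip in N (left out, the last holds). Time passes only in rows, so rows that do not move let the fingers close. It gives the time, the measured TCP pose, the force and the opening at its end, in the units of the state.
- get_obs(): the state, without advancing time (a new reading comes with each control period).
- eyes.grab_frame(name): name is "side" or "top"; returns a dict with "frame" (480x640x3 uint8, red, green, blue), "intrinsics" (3x3 intrinsics, pixels), "distortion" ([k1, k2, p1, p2, k3] as OpenCV has them; the pictures are not rectified), "rvec" (rotation vector, rad) and "tvec" (3), from world to camera coordinates, as OpenCV has them. Camera axes: x right, y down, z forward; pixel columns grow to the right and rows downward; lengths in m; the calibration is good to about 2 mm. A picture is of the moment at which its call begins. There is no depth.
- manip.sign_off(): hands the job in, once; it reports no verdict.
Trained networks look in the newest picture that a camera, given by its name, has taken for a name from the list of things; names that differ only in an ending like _2 or _b are one class to them, and where a whole thing is asked for, a point or a joint stands for the part that bears it (a point fixed in the world has none). Each returns a list of dicts, best first, with "p" (0 to 1); they miss things now and then, are a little off and sometimes report something else, mostly with a low value. They report only what shows in the picture. A call takes as long as a camera call.
- models.search_frame(camera, query): "point" ([x, y, z] in m, in world coordinates, good to about 4 mm: the middle of the surface that is visible of it).
- models.landmark_of(camera, query): "point" ([x, y, z] in m, in world coordinates, good to about 4 mm: a listed point, or the origin of a listed thing).
The state is a dict: "clock": time; "qpos": joint angles; "qd": joint speeds; "tau": joint torques, N m; "ee_pos": TCP position; "tool_rot": TCP orientation; "wrist_force": force on the tool from outside, world axes, zero at the start; "ft_torque": the same for the moment, N m; "grip_width": finger opening in m.
Only numpy, scipy, OpenCV 4.12 (cv2) and the standard library are available. Lean on these libraries where they do the work, as an engineer would, in place of code of your own. Each camera call takes 0.05 s, during which the arm holds its last target.

## Working session

There is one attempt and no reset: what is moved stays moved. The work goes in short steps, Python scripts to look and compute and a tool call to move; the robot and the scene stay as the last step left them, time stands still between calls to the robot, and variables do not carry over. Pictures are saved under pics/ and viewed, and the job is handed in when it is done.

Besides the shell and the picture viewer there is one more tool, called after "Request:" as name(argument=value, ...), one argument or row to a line, values as JSON. servo_tool: Moves the arm, as the interface text tells. Its arguments: {"type":"object","properties":{"plan":{"type":"array","items":{"type":"object","properties":{"slide":{"type":"array","items":{"type":"number"}},"angular":{"type":"array","items":{"type":"number"}},"gripper":{"type":"number"}}}},"squeeze":{"type":"number"}},"required":["plan"]}

```bash
mkdir -p pics; python3 - <<'E'
from workcell import get_obs, eyes, manip, models
import cv2
o=get_obs(); print({k:o[k] for k in('clock','ee_pos','tool_rot','grip_width','wrist_force')})
for c in('top','side'):
    f=eyes.grab_frame(c); cv2.imwrite(f'pics/{c}0.png',f['frame'][:,:,::-1])
    for q in('mealbox','rim_xp_top','rim_xn_top','rim_yp_top','rim_yn_top'):
        print(c,q,models.landmark_of(c,q)[:2])
for q in('small_box','sauce_jar','steel_cup','spoon'): print(q,models.search_frame('top',q)[:1])
E
```

```text
{'clock': 0.0, 'ee_pos': array([0.16542174, 0.52414989, 0.218093  ]), 'tool_rot': array([-0.57010125,  0.57055031,  0.41764008, -0.41837025]), 'grip_width': 0.09298186767125417, 'wrist_force': array([-0.34922121, -0.35042353,  0.33319965])}
top mealbox [{'point': [0.5726, -0.0989, 0.0013], 'p': 0.85}]
top rim_xp_top [{'point': [0.6128, -0.1871, 0.0808], 'p': 0.69}, {'point': [0.5738, -0.102, 0.0014], 'p': 0.61}]
top rim_xn_top [{'point': [0.5232, -0.0134, 0.0736], 'p': 0.77}]
top rim_yp_top [{'point': [0.6266, -0.0684, 0.0788], 'p': 0.63}]
top rim_yn_top [{'point': [0.5068, -0.134, 0.0737], 'p': 0.63}]
side mealbox [{'point': [0.4985, 0.3743, -0.0051], 'p': 0.38}, {'point': [0.7107, 0.3585, 0.0011], 'p': 0.35}]
side rim_xp_top [{'point': [0.6168, -0.1861, 0.0737], 'p': 0.81}]
side rim_xn_top [{'point': [0.5214, -0.0165, 0.0725], 'p': 0.86}]
side rim_yp_top [{'point': [0.6312, -0.0691, 0.0772], 'p': 0.88}]
side rim_yn_top [{'point': [0.5077, -0.1318, 0.0831], 'p': 0.57}]
small_box [{'point': [0.4992, 0.3682, 0.0507], 'p': 0.73}]
sauce_jar [{'point': [0.6972, 0.3472, 0.0839], 'p': 0.89}]
steel_cup [{'point': [0.7132, -0.3517, 0.0535], 'p': 0.76}]
spoon [{'point': [0.4522, -0.4525, 0.0147], 'p': 0.96}]
```

View pics/top0.png

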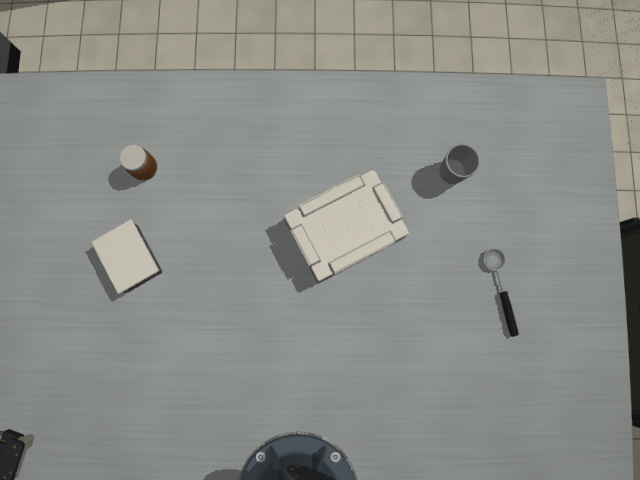

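View pics/side0.png

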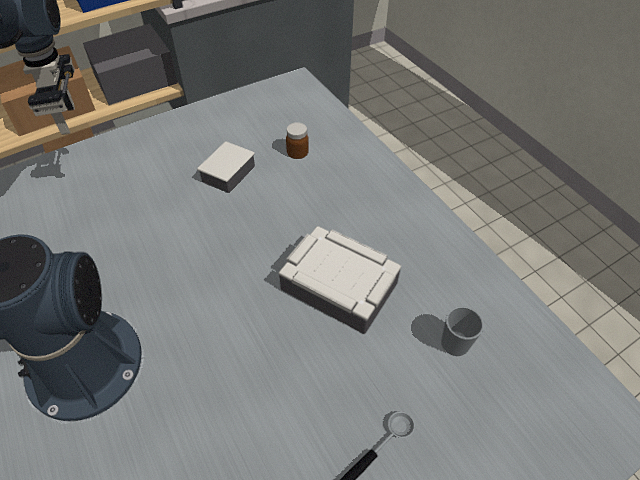

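```bash
cat > h.py <<'E'
from workcell import get_obs, eyes, manip, models
import numpy as np, cv2
from scipy.spatial.transform import Rotation as R
loc={'xp':(98,0),'xn':(-98,0),'yp':(0,68),'yn':(0,-68)}
def state():
    o=get_obs(); q=o['tool_rot']; Rt=R.from_quat([q[1],q[2],q[3],q[0]])
    return o,np.array(o['ee_pos']),Rt
E
python3 - <<'E'
from h import *
P={'xp':[(.6128,-.1871),(.6168,-.1861)],'xn':[(.5232,-.0134),(.5214,-.0165)],'yp':[(.6266,-.0684),(.6312,-.0691)],'yn':[(.5068,-.134),(.5077,-.1318)]}
m={k:np.mean(v,0) for k,v in P.items()}
c=sum(m.values())/4
s=0
for k in m:
    l=complex(*loc[k])/1e3; w=complex(*(m[k]-c)); s+=w*np.conj(l)
th=np.angle(s); print(c,th,np.degrees(th))
for k in m:
    l=complex(*loc[k])/1e3*np.exp(1j*th); print(k,c+[l.real,l.imag],m[k])
# project model outline to pictures
for cam in('top','side'):
    f=eyes.grab_frame(cam); im=f['frame'][:,:,::-1].copy()
    def pr(x,y,z):
        w=complex(x,y)*np.exp(1j*th)
        p=cv2.projectPoints(np.array([[c[0]+w.real,c[1]+w.imag,z]]),f['rvec'],f['tvec'],f['intrinsics'],np.array(f['distortion']))[0].ravel(); return tuple(int(round(v)) for v in p)
    for z,col in((.07,(0,0,255)),(0.,(255,0,0))):
        cs=[pr(a*.11,b*.08,z) for a,b in((1,1),(-1,1),(-1,-1),(1,-1))]
        cv2.polylines(im,[np.array(cs)],True,col,1)
    for k in loc: cv2.circle(im,pr(loc[k][0]/1e3,loc[k][1]/1e3,.077),2,(0,200,0),-1); cv2.putText(im,k,pr(loc[k][0]/1e3,loc[k][1]/1e3,.077),0,.4,(0,120,0))
    pp=np.array([pr(a*.11,b*.08,.07) for a,b in((1,1),(-1,1),(-1,-1),(1,-1))]); x0,y0=pp.min(0)-30; x1,y1=pp.max(0)+40
    cr=cv2.resize(im[max(y0,0):y1,max(x0,0):x1],None,fx=2.5,fy=2.5); print(cr.shape,x0,y0); cv2.imwrite(f'pics/{cam}1.png',cr)
o,p,Rt=state(); print(p,Rt.as_matrix().round(3),o['qpos'])
E
```

```text
[ 0.5683125 -0.1008   ] -1.0794814888307804 -61.849733372502236
xp [ 0.61454749 -0.1872079 ] [ 0.6148 -0.1866]
xn [ 0.52207751 -0.0143921 ] [ 0.5223  -0.01495]
yp [ 0.628269   -0.06871858] [ 0.6289  -0.06875]
yn [ 0.508356   -0.13288142] [ 0.50725 -0.1329 ]
(458, 492, 3) 253 138
(410, 485, 3) 248 194
[0.16555282 0.52447128 0.21861121] [[ 0.301 -0.    -0.954]
 [ 0.954 -0.     0.301]
 [-0.    -1.    -0.   ]] [ 1.18039589e+00  3.50736062e-01  1.65180415e+00 -1.56916613e-05
  1.13910742e+00 -8.46080601e-02]
```

View overlays.

View pics/top1.png

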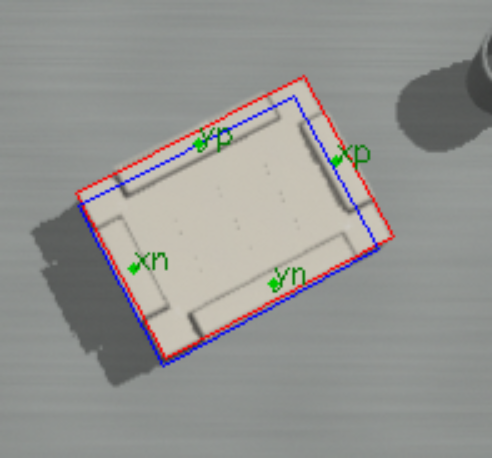

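View pics/side1.png

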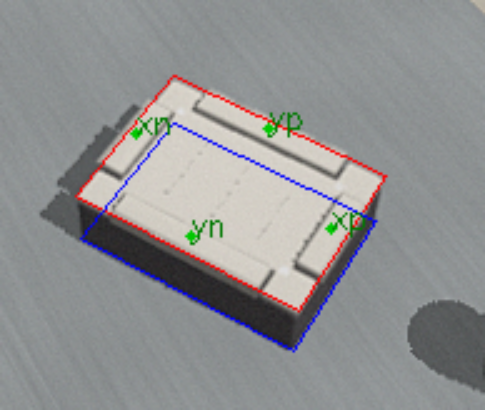

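Request:
servo_tool(
  plan=[
    {"slide":[-25,0,-31],"gripper":0},
    {"slide":[-25,0,-31],"gripper":0},
    {"slide":[-25,0,-31],"gripper":0},
    {"slide":[-25,0,-31],"gripper":0},
    {"slide":[-25,0,-31],"gripper":0},
    {"slide":[-25,0,-31],"gripper":0},
    {"slide":[-25,0,-31],"gripper":0},
    {"slide":[-25,0,-31],"gripper":0},
  ],
  squeeze=20,
)

```text
invalid input at $.plan[0]: expected keys slide, angular, gripper
```

Request:
servo_tool(
  plan=[
    {"slide":[-25,0,-31],"gripper":0},
    {"slide":[-25,0,-31],"gripper":0},
    {"slide":[-25,0,-31],"gripper":0},
    {"slide":[-25,0,-31],"gripper":0},
    {"slide":[-25,0,-31],"gripper":0},
    {"slide":[-25,0,-31],"gripper":0},
    {"slide":[-25,0,-31],"gripper":0},
    {"slide":[-25,0,-31],"gripper":0},
  ],
)

```text
invalid input at $.plan[0]: expected keys slide, angular, gripper
```

Request:
servo_tool(
  plan=[
    {"angular":[0,0.11,0],"gripper":0},
    {"angular":[0,0.11,0],"gripper":0},
    {"angular":[0,0.11,0],"gripper":0},
    {"angular":[0,0.11,0],"gripper":0},
    {"angular":[0,0.11,0],"gripper":0},
    {"angular":[0,0.11,0],"gripper":0},
    {"angular":[0,0.11,0],"gripper":0},
    {"gripper":0},
  ],
)

```text
invalid input at $.plan[0]: expected keys slide, angular, gripper
```

```bash
cat >> h.py <<'E'
c=np.array([0.5683,-0.1008]); th=-1.0795
def tgt(k,z,shut=False):
    w=complex(*loc[k])/1e3*np.exp(1j*th); return np.array([c[0]+w.real,c[1]+w.imag,z])
def need(k,z):
    o,p,Rt=state(); d=Rt.inv().apply(tgt(k,z)-p)*1e3
    ax=Rt.as_matrix()[:,0]; yaw=np.degrees(np.arctan2(ax[1],ax[0]))
    print(k,'t',round(o['clock'],2),'pos',p.round(4),'tool mm',d.round(1),'yaw',yaw.round(1),'ydir',Rt.as_matrix()[:,1].round(3),'F',np.round(o['wrist_force'],1),'w',o['grip_width'],'q',np.round(o['qpos'],2))
E
python3 -c "
from h import *
need('xn',.085)"
```

```text
xn t 0.9 pos [0.1656 0.5245 0.2186] tool mm [-406.5  133.6 -502.2] yaw 72.5 ydir [-0. -0. -1.] F [-0.2 -0.2 -0.6] w 0.09262060016933828 q [ 1.18  0.35  1.65 -0.    1.14 -0.08]
```

All keys are required.

Request:
servo_tool(
  plan=[
    {"slide":[-25,0,-31],"angular":[0,0,0],"gripper":0},
    {"slide":[-25,0,-31],"angular":[0,0,0],"gripper":0},
    {"slide":[-25,0,-31],"angular":[0,0,0],"gripper":0},
    {"slide":[-25,0,-31],"angular":[0,0,0],"gripper":0},
    {"slide":[-25,0,-31],"angular":[0,0,0],"gripper":0},
    {"slide":[-25,0,-31],"angular":[0,0,0],"gripper":0},
    {"slide":[-25,0,-31],"angular":[0,0,0],"gripper":0},
    {"slide":[-25,0,-31],"angular":[0,0,0],"gripper":0},
  ],
  squeeze=20,
)

```text
clock: 1.57
ee_pos: [0.3425, 0.2574, 0.2189]
tool_rot: [-0.57, 0.57, 0.418, -0.418]
wrist_force: [0.4, 1.1, -0.3]
grip_width: 0.044
```

Request:
servo_tool(
  plan=[
    {"slide":[-25,0,-31],"angular":[0,0,0],"gripper":0},
    {"slide":[-25,0,-31],"angular":[0,0,0],"gripper":0},
    {"slide":[-25,0,-31],"angular":[0,0,0],"gripper":0},
    {"slide":[-25,0,-31],"angular":[0,0,0],"gripper":0},
    {"slide":[-25,0,-31],"angular":[0,0,0],"gripper":0},
    {"slide":[-25,0,-31],"angular":[0,0,0],"gripper":0},
    {"slide":[-25,0,-31],"angular":[0,0,0],"gripper":0},
    {"slide":[-25,0,-31],"angular":[0,0,0],"gripper":0},
  ],
)

```text
clock: 2.23
ee_pos: [0.5189, -0.0083, 0.2188]
tool_rot: [-0.57, 0.57, 0.418, -0.418]
wrist_force: [0.9, 0.6, -0.0]
grip_width: 0.0006
```

Request:
servo_tool(
  plan=[
    {"slide":[0,0,0],"angular":[0,0.11,0],"gripper":0},
    {"slide":[0,0,0],"angular":[0,0.11,0],"gripper":0},
    {"slide":[0,0,0],"angular":[0,0.11,0],"gripper":0},
    {"slide":[0,0,0],"angular":[0,0.11,0],"gripper":0},
    {"slide":[0,0,0],"angular":[0,0.11,0],"gripper":0},
    {"slide":[0,0,0],"angular":[0,0.11,0],"gripper":0},
    {"slide":[0,0,0],"angular":[0,0.11,0],"gripper":0},
    {"slide":[0,0,0],"angular":[0,0,0],"gripper":0},
  ],
)

```text
clock: 2.9
ee_pos: [0.5181, -0.0063, 0.2187]
tool_rot: [0.686, -0.686, -0.172, 0.171]
wrist_force: [0.1, 0.4, 0.6]
grip_width: 0.0004
```

```bash
python3 -c "
from h import *
need('xn',.085)"
```

```text
xn t 2.9 pos [ 0.5181 -0.0063  0.2187] tool mm [ -0.4 133.7  -9. ] yaw 28.1 ydir [ 0.  0. -1.] F [0.1 0.4 0.6] w 0.0003799094987813734 q [-0.1   0.29  1.73  0.    1.12 -0.59]
```

Request:
servo_tool(
  plan=[
    {"slide":[0,32,-9],"angular":[0,0,0],"gripper":0},
    {"slide":[0,36,0],"angular":[0,0,0],"gripper":0},
    {"slide":[0,36,0],"angular":[0,0,0],"gripper":0},
    {"slide":[0,25,0],"angular":[0,0,0],"gripper":0},
    {"slide":[0,4,0],"angular":[0,0,0],"gripper":0},
    {"slide":[0,0,0],"angular":[0,0,0],"gripper":0},
  ],
)

```text
clock: 3.4
ee_pos: [0.5218, -0.0142, 0.0848]
tool_rot: [0.686, -0.685, -0.173, 0.175]
wrist_force: [0.4, -0.5, 0.8]
grip_width: 0.0005
```

```bash
python3 - <<'E'
from h import *
need('xn',.077)
f=eyes.grab_frame('side'); cv2.imwrite('pics/side2.png',cv2.resize(f['frame'][150:350,230:450,::-1],None,fx=3,fy=3))
E
```

```text
xn t 3.4 pos [ 0.5218 -0.0142  0.0848] tool mm [ 0.2  7.8 -0.4] yaw 28.5 ydir [-0.003  0.    -1.   ] F [ 0.4 -0.5  0.8] w 0.0005297893431600844 q [-0.12  0.48  1.83  0.    0.83 -0.61]
```

View pics/side2.png

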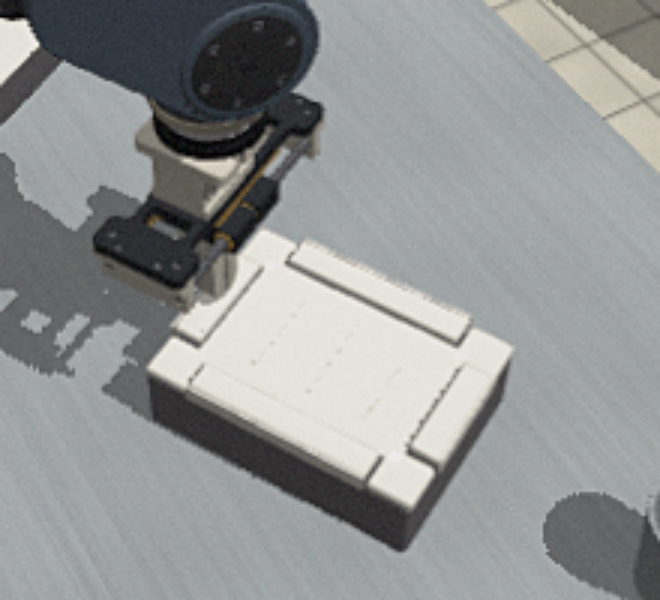

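The fingertips are over the middle of the xn rim (crop pixel 215,290), aligned along it and not touching it yet. I'll press in small steps.

Request:
servo_tool(
  plan=[
    {"slide":[0,4,0],"angular":[0,0,0],"gripper":0},
    {"slide":[0,2,0],"angular":[0,0,0],"gripper":0},
    {"slide":[0,2,0],"angular":[0,0,0],"gripper":0},
    {"slide":[0,1,0],"angular":[0,0,0],"gripper":0},
    {"slide":[0,0,0],"angular":[0,0,0],"gripper":0},
  ],
)

```text
clock: 3.87
ee_pos: [0.5228, -0.0143, 0.0773]
tool_rot: [-0.685, 0.686, 0.174, -0.173]
wrist_force: [-1.8, 1.0, 6.6]
grip_width: 0.0007
```

Request:
servo_tool(
  plan=[
    {"slide":[0,1,0],"angular":[0,0,0],"gripper":0},
    {"slide":[0,1,0],"angular":[0,0,0],"gripper":0},
  ],
)

```text
clock: 4.03
ee_pos: [0.5228, -0.0143, 0.0754]
tool_rot: [-0.685, 0.686, 0.174, -0.173]
wrist_force: [-0.6, 0.9, 3.9]
grip_width: 0.0005
```

Request:
servo_tool(
  plan=[
    {"slide":[0,1,0],"angular":[0,0,0],"gripper":0},
    {"slide":[0,1,0],"angular":[0,0,0],"gripper":0},
    {"slide":[0,1,0],"angular":[0,0,0],"gripper":0},
  ],
)

```text
clock: 4.28
ee_pos: [0.5224, -0.0142, 0.0715]
tool_rot: [0.686, -0.686, -0.173, 0.173]
wrist_force: [-0.6, -0.4, 1.0]
grip_width: 0.0009
```

Request:
servo_tool(
  plan=[
    {"slide":[0,1,0],"angular":[0,0,0],"gripper":0},
    {"slide":[0,1,0],"angular":[0,0,0],"gripper":0},
  ],
)

```text
clock: 4.45
ee_pos: [0.5224, -0.0142, 0.0701]
tool_rot: [0.686, -0.686, -0.173, 0.173]
wrist_force: [-7.2, 0.6, 22.4]
grip_width: 0.0004
```

Request:
servo_tool(
  plan=[
    {"slide":[0,-15,0],"angular":[0,0,0],"gripper":0},
    {"slide":[0,-20,0],"angular":[0,0,0],"gripper":0},
    {"slide":[0,0,0],"angular":[0,0,0],"gripper":0},
  ],
)

```text
clock: 4.7
ee_pos: [0.5239, -0.0144, 0.1073]
tool_rot: [-0.685, 0.686, 0.175, -0.172]
wrist_force: [0.4, 0.1, 0.8]
grip_width: 0.0001
```

```bash
python3 - <<'E'
from h import *
need('xn',.085)
need('xp',.085)
E
```

```text
xn t 4.7 pos [ 0.5239 -0.0144  0.1073] tool mm [-1.7 22.3  0.9] yaw 28.4 ydir [ 0.004 -0.    -1.   ] F [0.4 0.1 0.8] w 8.788872315552466e-05 q [-0.12  0.45  1.82  0.    0.87 -0.61]
xp t 4.7 pos [ 0.5239 -0.0144  0.1073] tool mm [  -2.4   22.7 -195.1] yaw 28.4 ydir [ 0.004 -0.    -1.   ] F [0.4 0.1 0.8] w 8.788872315552466e-05 q [-0.12  0.45  1.82  0.    0.87 -0.61]
```

Request:
servo_tool(
  plan=[
    {"slide":[-1,0,-39],"angular":[0,0,0],"gripper":0},
    {"slide":[0,0,-39],"angular":[0,0,0],"gripper":0},
    {"slide":[0,0,-39],"angular":[0,0,0],"gripper":0},
    {"slide":[0,0,-39],"angular":[0,0,0],"gripper":0},
    {"slide":[0,0,-39],"angular":[0,0,0],"gripper":0},
    {"slide":[0,10,0],"angular":[0,0,0],"gripper":0},
    {"slide":[0,10,0],"angular":[0,0,0],"gripper":0},
    {"slide":[0,0,0],"angular":[0,0,0],"gripper":0},
  ],
)

```text
clock: 5.37
ee_pos: [0.6123, -0.1853, 0.0814]
tool_rot: [0.687, -0.685, -0.172, 0.175]
wrist_force: [-0.3, 0.5, -0.7]
grip_width: 0.0002
```

```bash
python3 - <<'E'
from h import *
need('xp',.077)
f=eyes.grab_frame('side'); cv2.imwrite('pics/side3.png',cv2.resize(f['frame'][150:350,230:450,::-1],None,fx=3,fy=3))
E
```

```text
xp t 5.37 pos [ 0.6123 -0.1853  0.0814] tool mm [ 1.1  4.4 -2.7] yaw 28.3 ydir [-0.004  0.002 -1.   ] F [-0.3  0.5 -0.7] w 0.0001801312722511198 q [-0.37  0.67  1.51  0.    0.97 -0.86]
```

View pics/side3.png

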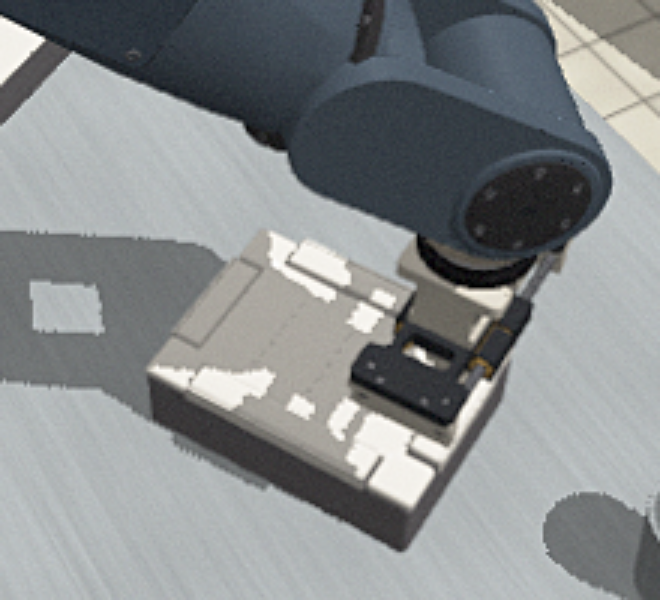

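The xn rim at (215,305) is now flush and the box hasn't moved. I'll correct 2 mm outward and press xp.

Request:
servo_tool(
  plan=[
    {"slide":[1,0,-2],"angular":[0,0,0],"gripper":0},
    {"slide":[0,2,0],"angular":[0,0,0],"gripper":0},
    {"slide":[0,2,0],"angular":[0,0,0],"gripper":0},
    {"slide":[0,1,0],"angular":[0,0,0],"gripper":0},
    {"slide":[0,1,0],"angular":[0,0,0],"gripper":0},
    {"slide":[0,1,0],"angular":[0,0,0],"gripper":0},
    {"slide":[0,1,0],"angular":[0,0,0],"gripper":0},
  ],
)

```text
clock: 6.0
ee_pos: [0.616, -0.1875, 0.077]
tool_rot: [-0.686, 0.686, 0.173, -0.173]
wrist_force: [-3.2, 0.8, 8.4]
grip_width: 0.0001
```

Request:
servo_tool(
  plan=[
    {"slide":[0,1,0],"angular":[0,0,0],"gripper":0},
    {"slide":[0,1,0],"angular":[0,0,0],"gripper":0},
  ],
)

```text
clock: 6.17
ee_pos: [0.616, -0.1875, 0.0751]
tool_rot: [0.686, -0.686, -0.173, 0.173]
wrist_force: [-1.8, 1.7, 3.9]
grip_width: 0.0006
```

Request:
servo_tool(
  plan=[
    {"slide":[0,1,0],"angular":[0,0,0],"gripper":0},
    {"slide":[0,1,0],"angular":[0,0,0],"gripper":0},
    {"slide":[0,1,0],"angular":[0,0,0],"gripper":0},
  ],
)

```text
clock: 6.42
ee_pos: [0.6159, -0.1876, 0.0714]
tool_rot: [-0.686, 0.686, 0.173, -0.173]
wrist_force: [-0.0, 0.7, -0.6]
grip_width: 0.0007
```

Request:
servo_tool(
  plan=[
    {"slide":[0,1,0],"angular":[0,0,0],"gripper":0},
    {"slide":[0,0.6,0],"angular":[0,0,0],"gripper":0},
  ],
)

```text
clock: 6.58
ee_pos: [0.616, -0.1876, 0.0702]
tool_rot: [0.686, -0.686, -0.173, 0.173]
wrist_force: [-3.0, 1.4, 9.1]
grip_width: 0.0004
```

Request:
servo_tool(
  plan=[
    {"slide":[0,-15,0],"angular":[0,0,0],"gripper":0},
    {"slide":[0,-30,0],"angular":[0,0,0],"gripper":0},
    {"slide":[0,0,0],"angular":[0,0.11,0],"gripper":0},
    {"slide":[0,0,0],"angular":[0,0.11,0],"gripper":0},
    {"slide":[0,0,0],"angular":[0,0.11,0],"gripper":0},
    {"slide":[0,0,0],"angular":[0,0.11,0],"gripper":0},
    {"slide":[0,0,0],"angular":[0,0.11,0],"gripper":0},
    {"slide":[0,0,0],"angular":[0,0.11,0],"gripper":0},
  ],
)

```text
clock: 7.25
ee_pos: [0.6159, -0.1876, 0.1149]
tool_rot: [0.705, -0.705, 0.06, -0.06]
wrist_force: [0.2, 0.2, 0.7]
grip_width: 0.0004
```

Request:
servo_tool(
  plan=[
    {"slide":[0,0,0],"angular":[0,0.115,0],"gripper":0},
    {"slide":[0,0,0],"angular":[0,0.115,0],"gripper":0},
    {"slide":[0,0,0],"angular":[0,0.115,0],"gripper":0},
    {"slide":[0,0,0],"angular":[0,0.115,0],"gripper":0},
    {"slide":[0,0,0],"angular":[0,0.115,0],"gripper":0},
    {"slide":[0,0,0],"angular":[0,0.115,0],"gripper":0},
    {"slide":[0,0,0],"angular":[0,0.115,0],"gripper":0},
    {"slide":[0,0,0],"angular":[0,0.11,0],"gripper":0},
  ],
)

```text
clock: 7.92
ee_pos: [0.6159, -0.1876, 0.1149]
tool_rot: [-0.605, 0.605, -0.365, 0.365]
wrist_force: [-0.3, -0.4, 0.5]
grip_width: 0.0003
```

```bash
python3 - <<'E'
from h import *
need('yp',.085)
f=eyes.grab_frame('side'); cv2.imwrite('pics/side4.png',cv2.resize(f['frame'][150:350,230:450,::-1],None,fx=3,fy=3))
E
```

```text
yp t 7.92 pos [ 0.6159 -0.1876  0.1149] tool mm [-99.4  29.9  66.3] yaw -62.2 ydir [-0.  0. -1.] F [-0.3 -0.4  0.5] w 0.00034693939017828974 q [-0.37  0.63  1.48 -0.    1.03  0.72]
```

View pics/side4.png

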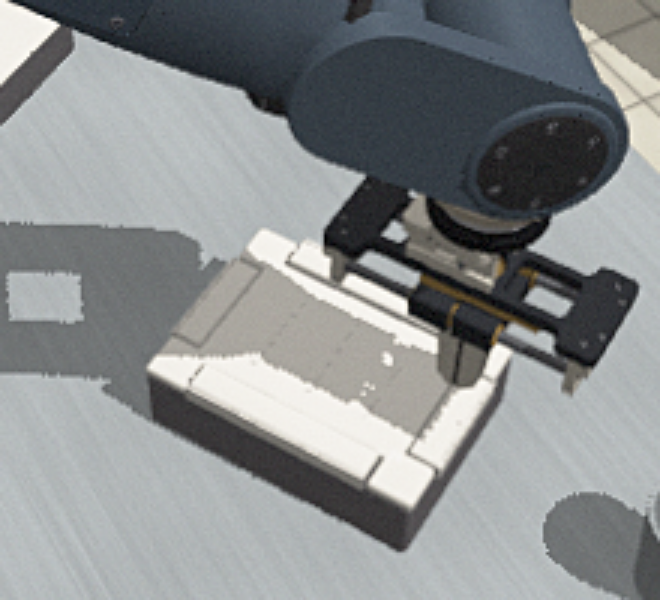

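The xp rim (450,415) looks flush. Now yp.

Request:
servo_tool(
  plan=[
    {"slide":[-33,0,22],"angular":[0,0,0],"gripper":0},
    {"slide":[-33,0,22],"angular":[0,0,0],"gripper":0},
    {"slide":[-33,0,22],"angular":[0,0,0],"gripper":0},
    {"slide":[0,15,0],"angular":[0,0,0],"gripper":0},
    {"slide":[0,15,0],"angular":[0,0,0],"gripper":0},
    {"slide":[0,3,0],"angular":[0,0,0],"gripper":0},
    {"slide":[0,0,0],"angular":[0,0,0],"gripper":0},
  ],
)

```text
clock: 8.55
ee_pos: [0.6269, -0.0691, 0.0811]
tool_rot: [-0.607, 0.607, -0.364, 0.362]
wrist_force: [-0.1, 0.3, -0.1]
grip_width: 0.0007
```

```bash
python3 - <<'E'
from h import *
need('yp',.077)
E
```

```text
yp t 8.55 pos [ 0.6269 -0.0691  0.0811] tool mm [0.3 4.1 1.3] yaw -61.8 ydir [-0.002  0.    -1.   ] F [-0.1  0.3 -0.1] w 0.0006604377691289641 q [-0.18  0.65  1.54 -0.    0.95  0.89]
```

Request:
servo_tool(
  plan=[
    {"slide":[0,2,0],"angular":[0,0,0],"gripper":0},
    {"slide":[0,2,0],"angular":[0,0,0],"gripper":0},
    {"slide":[0,1,0],"angular":[0,0,0],"gripper":0},
    {"slide":[0,1,0],"angular":[0,0,0],"gripper":0},
  ],
)

```text
clock: 8.88
ee_pos: [0.6278, -0.0696, 0.0768]
tool_rot: [0.607, -0.606, 0.363, -0.364]
wrist_force: [-3.0, -0.2, 7.4]
grip_width: 0.0002
```

Request:
servo_tool(
  plan=[
    {"slide":[0,1,0],"angular":[0,0,0],"gripper":0},
    {"slide":[0,1,0],"angular":[0,0,0],"gripper":0},
    {"slide":[0,1,0],"angular":[0,0,0],"gripper":0},
  ],
)

```text
clock: 9.13
ee_pos: [0.6277, -0.0694, 0.0734]
tool_rot: [0.607, -0.606, 0.363, -0.364]
wrist_force: [-0.2, -0.5, -0.9]
grip_width: 0.0006
```

Request:
servo_tool(
  plan=[
    {"slide":[0,1,0],"angular":[0,0,0],"gripper":0},
    {"slide":[0,1,0],"angular":[0,0,0],"gripper":0},
  ],
)

```text
clock: 9.3
ee_pos: [0.6275, -0.0691, 0.0709]
tool_rot: [0.607, -0.606, 0.364, -0.364]
wrist_force: [-1.3, 0.1, 0.0]
grip_width: 0.0002
```

Request:
servo_tool(
  plan=[
    {"slide":[0,1,0],"angular":[0,0,0],"gripper":0},
    {"slide":[0,0.6,0],"angular":[0,0,0],"gripper":0},
  ],
)

```text
clock: 9.47
ee_pos: [0.6276, -0.0691, 0.0702]
tool_rot: [-0.606, 0.607, -0.364, 0.364]
wrist_force: [-5.4, 1.1, 15.1]
grip_width: 0.0004
```

Request:
servo_tool(
  plan=[
    {"slide":[0,-15,0],"angular":[0,0,0],"gripper":0},
    {"slide":[0,-20,0],"angular":[0,0,0],"gripper":0},
    {"slide":[0,0,0],"angular":[0,0,0],"gripper":0},
  ],
)

```text
clock: 9.72
ee_pos: [0.6292, -0.0694, 0.1076]
tool_rot: [0.607, -0.606, 0.362, -0.365]
wrist_force: [0.4, -0.3, 0.7]
grip_width: 0.0001
```

```bash
python3 - <<'E'
from h import *
need('yn',.083)
E
```

```text
yn t 9.72 pos [ 0.6292 -0.0694  0.1076] tool mm [  -1.    24.1 -136.6] yaw -61.9 ydir [ 0.005 -0.001 -1.   ] F [ 0.4 -0.3  0.7] w 8.408950419682245e-05 q [-0.18  0.62  1.52  0.    1.    0.9 ]
```

Request:
servo_tool(
  plan=[
    {"slide":[0,0,-34],"angular":[0,0,0],"gripper":0},
    {"slide":[0,0,-34],"angular":[0,0,0],"gripper":0},
    {"slide":[0,0,-34],"angular":[0,0,0],"gripper":0},
    {"slide":[0,0,-34],"angular":[0,0,0],"gripper":0},
    {"slide":[0,11,0],"angular":[0,0,0],"gripper":0},
    {"slide":[0,11,0],"angular":[0,0,0],"gripper":0},
    {"slide":[0,0,0],"angular":[0,0,0],"gripper":0},
  ],
)

```text
clock: 10.3
ee_pos: [0.5071, -0.1328, 0.0802]
tool_rot: [-0.606, 0.607, -0.365, 0.363]
wrist_force: [-0.2, 0.6, -0.7]
grip_width: 0.0004
```

```bash
python3 - <<'E'
from h import *
need('yn',.077)
E
```

```text
yn t 10.3 pos [ 0.5071 -0.1328  0.0802] tool mm [0.7 3.2 1.1] yaw -61.9 ydir [-0.002  0.001 -1.   ] F [-0.2  0.6 -0.7] w 0.0003827337178283549 q [-0.35  0.5   1.83  0.    0.82  0.74]
```

Request:
servo_tool(
  plan=[
    {"slide":[0,2,0],"angular":[0,0,0],"gripper":0},
    {"slide":[0,1,0],"angular":[0,0,0],"gripper":0},
    {"slide":[0,1,0],"angular":[0,0,0],"gripper":0},
    {"slide":[0,1,0],"angular":[0,0,0],"gripper":0},
  ],
)

```text
clock: 10.63
ee_pos: [0.5081, -0.133, 0.0774]
tool_rot: [0.607, -0.607, 0.363, -0.363]
wrist_force: [0.7, 0.0, -0.1]
grip_width: 0.0002
```

Request:
servo_tool(
  plan=[
    {"slide":[0,1,0],"angular":[0,0,0],"gripper":0},
    {"slide":[0,1,0],"angular":[0,0,0],"gripper":0},
    {"slide":[0,1,0],"angular":[0,0,0],"gripper":0},
  ],
)

```text
clock: 10.88
ee_pos: [0.5081, -0.133, 0.0748]
tool_rot: [0.607, -0.606, 0.363, -0.364]
wrist_force: [0.3, 0.9, 2.7]
grip_width: 0.0008
```

Request:
servo_tool(
  plan=[
    {"slide":[0,1,0],"angular":[0,0,0],"gripper":0},
    {"slide":[0,1,0],"angular":[0,0,0],"gripper":0},
  ],
)

```text
clock: 11.05
ee_pos: [0.5076, -0.1332, 0.0723]
tool_rot: [-0.606, 0.607, -0.363, 0.364]
wrist_force: [0.1, -0.3, 0.0]
grip_width: 0.0002
```

Request:
servo_tool(
  plan=[
    {"slide":[0,1,0],"angular":[0,0,0],"gripper":0},
    {"slide":[0,1,0],"angular":[0,0,0],"gripper":0},
  ],
)

```text
clock: 11.22
ee_pos: [0.5075, -0.1333, 0.0702]
tool_rot: [-0.606, 0.607, -0.364, 0.363]
wrist_force: [0.4, 1.4, 4.4]
grip_width: 0.0006
```

Request:
servo_tool(
  plan=[
    {"slide":[0,0.7,0],"angular":[0,0,0],"gripper":0},
    {"slide":[0,0.3,0],"angular":[0,0,0],"gripper":0},
  ],
)

```text
clock: 11.38
ee_pos: [0.5076, -0.1333, 0.0701]
tool_rot: [-0.606, 0.607, -0.364, 0.363]
wrist_force: [-5.4, 2.1, 17.2]
grip_width: 0.0004
```

Request:
servo_tool(
  plan=[
    {"slide":[0,-15,0],"angular":[0,0,0],"gripper":0},
    {"slide":[0,-35,0],"angular":[0,0,0],"gripper":0},
    {"slide":[0,-35,0],"angular":[0,0,0],"gripper":0},
    {"slide":[0,-35,-20],"angular":[0,0,0],"gripper":0},
    {"slide":[0,-20,-35],"angular":[0,0,0],"gripper":0},
    {"slide":[0,0,-38],"angular":[0,0,0],"gripper":0},
    {"slide":[0,0,-20],"angular":[0,0,0],"gripper":0},
    {"slide":[0,0,0],"angular":[0,0,0],"gripper":0},
  ],
)

```text
clock: 12.05
ee_pos: [0.4053, -0.1876, 0.2098]
tool_rot: [-0.606, 0.606, -0.364, 0.364]
wrist_force: [-0.3, -0.2, -0.1]
grip_width: 0.0007
```

```bash
python3 - <<'E'
from h import *
need('yn',.077)
for cam in('top','side'):
    f=eyes.grab_frame(cam)
    cr=f['frame'][150:350,230:450,::-1]
    cv2.imwrite(f'pics/{cam}5.png',cv2.resize(cr,None,fx=3,fy=3,interpolation=cv2.INTER_CUBIC)[:600])
    for k in loc: print(cam,k,models.landmark_of(cam,f'rim_{k}_top')[:1])
E
```

```text
yn t 12.05 pos [ 0.4053 -0.1876  0.2098] tool mm [ -0.  132.7 116.7] yaw -62.0 ydir [-0. -0. -1.] F [-0.3 -0.2 -0.1] w 0.0007376670183247558 q [-0.54  0.17  1.91 -0.    1.05  0.55]
top xp [{'point': [0.6096, -0.1865, 0.0705], 'p': 0.78}]
top xn [{'point': [0.5251, -0.0167, 0.069], 'p': 0.59}]
top yp [{'point': [0.625, -0.0699, 0.0701], 'p': 0.81}]
top yn [{'point': [0.5112, -0.1361, 0.0672], 'p': 0.68}]
side xp [{'point': [0.6127, -0.1859, 0.0667], 'p': 0.79}]
side xn [{'point': [0.5221, -0.0153, 0.0668], 'p': 0.48}]
side yp [{'point': [0.6273, -0.064, 0.0708], 'p': 0.62}]
side yn [{'point': [0.5084, -0.1325, 0.0735], 'p': 0.67}]
```

View pics/side5.png

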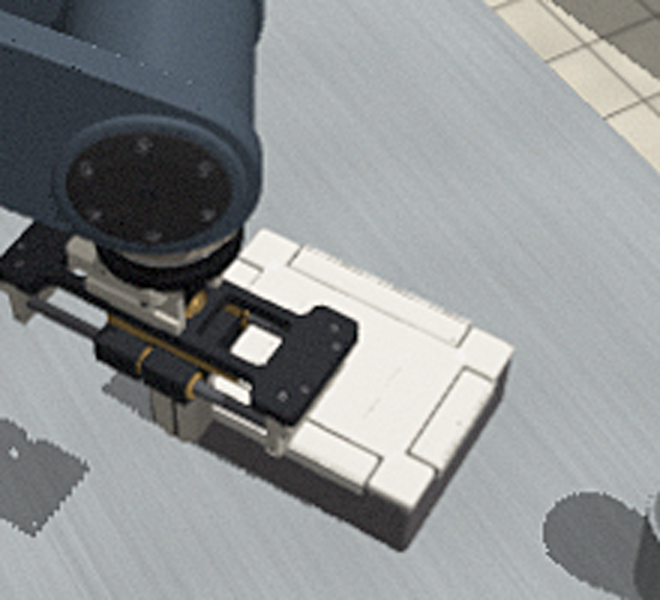

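View pics/top5.png

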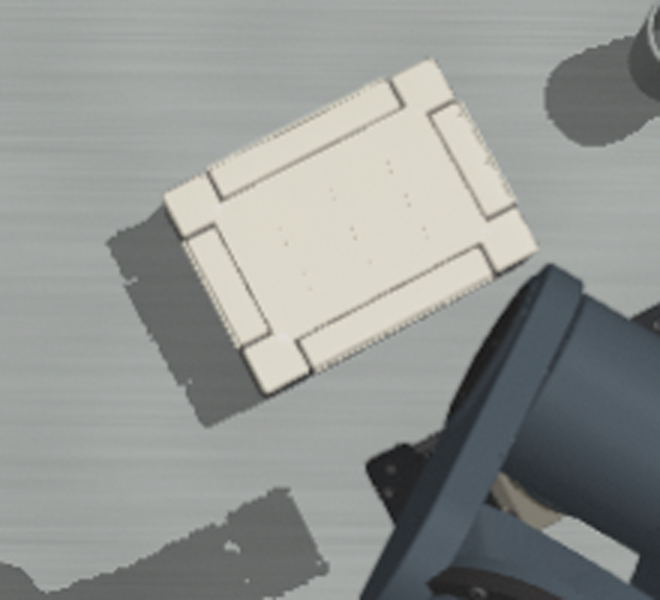

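The top view shows all four rims flush, with thin seams of even width and no shadow steps. The box hasn't moved and the hand is clear of it. Handing in.

```bash
python3 -c "
from h import *
print(manip.sign_off())"
```

```text
the job is handed in; nothing more can be done
None
```

I pressed all four rim sections of the meal box shut with closed fingertips, in the order xn, xp, yp, yn. I then drew the hand back to about 0.21 m height and handed the job in at about 12.5 s.

- **Pressing:** each section gave way at about 77 mm and stopped hard at about 70 mm, which is flush with the lid. The highest force I read was about 22 N, against the 60 N limit. I read force only at the end of each move, so a brief higher peak would not have shown.
- **Final pictures:** the top view shows all four sections flush and the box where it started. The side view agrees, except that the hand hides part of the xn and yn sections.
- **Network heights:** the landmark readings put the rim tops at 67–73.5 mm. The side camera's 73.5 mm for yn disagrees with the top camera's 67 mm. That is within the networks' roughly 4 mm error, and both the fingertip reading of 70.1 mm and the top picture say yn is shut.
- **Other objects:** I did not re-measure them at the end. The hand stayed well clear of them throughout.

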